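# Set the dosing pump's stroke slide on a setting block

### The arm

A 6-joint arm with a two-finger parallel gripper is mounted at the origin on the work surface. World frame = base frame: x ahead of the robot, y to its left, z up, the work surface at z = 0. Lengths are in m, angles in rad, forces in N, time in s.
With the tool pointing down it reaches from about 0.275 to 0.725 m from the base axis. Payload 5.6 kg.
Tool frame: the origin (TCP) lies between the finger pads; the fingertips stand 8 mm ahead of it and the grasp point (between the pads) lies 11 mm behind it (ctrl.tip_reach is the z of the fingertips in the tool frame, in m); z points along the fingers, y is the line along which they close (so a half turn about z gives the same grasp; the last joint's range is limited). The gripper opens to 85 mm and grips with 20 to 120 N. Pads are 22 mm wide; open, the fingers measure 114 mm over their backs; the gripper's body (76 mm by 85 mm) begins 54 mm behind the grasp point. The pads swing forward as they close: fully open they stand 13 mm farther back than shut.
Start: joints at [-1.003, 0.255, 0.108, 0, -1.424, -0.285], TCP at [0.153, -0.528, 0.239] pointing down, gripper open.
Joint ranges: [-2.95, 2.95], [-1.21, 1.97], [-1.09, 1.5], [-2.87, 1.71], [-2.94, -0.07], [-3.05, 3.05]. Speed limits (rad/s): [2.57, 2.57, 3.14, 3.14, 3.14, 3.14].

### API

Orientations are given as a unit quaternion [x, y, z, w].
In Python, from station import ctrl, optics gives the robot as it stands.
- The arm moves only by the tool servo_tool, never from a script. Its argument "targets" is a list of rows, each a list of 5 numbers: the closure, from -1 (fully open) to 1 (shut), then the shift along the tool's x, y, z in m, then the turn about the tool's z in degrees. In form: [[gripper, tx, ty, tz, turn], ...]. A call has 1 to 10 rows; each row shifts and turns the commanded pose from where the row before left it, along the tool's axes as they then stand; what a row does not reach is not made up. A row lasts 1/8 s, in which the tool goes at most 62.5 mm and 10.7 degrees, less where a joint would pass 70% of its speed; a pose out of reach is approached as far as the arm can. A call is refused whole if a number of a shift passes 0.0625 or a number of a turn 10.7, either way. A call with a gripper value outside its range is refused whole. The fingers move at their own pace and stop on an object; the grip force is fixed at half the most. Time passes only in rows, so rows that do not move let the fingers close. It gives the time, the measured TCP pose, the force, the opening and the grip force at its end, in the units of the state.
- ctrl.read_state(): the state, without advancing time (a new reading comes with each control period).
- optics.capture(name): name is "scene" or "top" or "wrist"; returns a dict with "color" (420x560x3 uint8, blue, green, red), "fx", "fy", "cx", "cy" (pixels), "R" (3x3) and "t" (3): a world point X has camera coordinates R X + t. Camera axes: x right, y down, z forward; pixel columns grow to the right and rows downward; lengths in m; the calibration is good to about 2 mm. The wrist camera is an equidistant fisheye: a pixel r from the principal point sees the ray r / f radians off the axis. A picture is of the moment at which its call begins. There is no depth.
- ctrl.job_done(): hands the job in; it is judged then, once.
The state is a dict: "t": time; "q": joint angles; "joint_velocities": joint speeds; "effort": joint torques, N m; "eef_pos": TCP position; "ee_rot": TCP orientation; "contact_force": force on the tool from outside, world axes, zero at the start; "torque": the same for the moment, N m; "finger_gap": finger opening in m; "gripper_force": force on a finger pad.
Only numpy, scipy, OpenCV 4.12 (cv2) and the standard library are available. Lean on these libraries where they do the work, as an engineer would, in place of code of your own. Each camera call takes 0.05 s, during which the arm holds its last target. There are 200 camera calls.

### The job

Set the stroke slide of the detergent dosing pump on the middle one (24 mm) of the three setting blocks: crank the slide open well past the block's thickness (at least 30 mm between slide and stop), stand the block upright and square in the gap on the steel bed and let go of it, then wind the slide back by feel until it nips the block snugly against the stop's stud, with about 12 N (4 to 22 N will do) and never over 25 N. Finish in the closing direction so that the screw's play is taken up that way, let go, and do not disturb the other blocks or the tools lying about.

Things in the scene. Friction and masses are not known exactly. Their poses are not given: they have to be found in the camera images.
- pump: dosing pump, fixed to the table: grey base plate 100 x 310 x 12 mm with a blue gear housing and grey motor at its -y end and a flat steel bed (60 mm wide, top 16 mm above the origin) along its +y half. Origin: at table height, on the centre line of the bed; local y runs along the slide's travel from the gear housing to the stop, local z is up. Slide, gap and stop lie on local x = 0
- slide_face (a point): middle of the bright front plate (48 mm wide, 26 mm high) of the slide (as it stands unloaded), looking along pump +y to the stop, about 14 mm above the bed. The slide moves only along pump y, driven by the crank: 6 mm per radian once the play is taken up; anticlockwise from above opens (slide moves away from the stop), clockwise closes
- stop_face (a point): middle of the face of the fixed dark steel stop (56 mm wide, 28 mm high, 30 mm deep, on the bed) that looks along pump -y to the slide, about 14 mm above the bed. Gap: slide_face to stop_face, 12 to 21 mm at the start. From this point a stiff brass stud, 20 mm diameter, stands proud towards the slide by 1 to 5 mm, different each time and not reported; the block bears on the stud
- crank_hub (a point): centre of the crank on its vertical axis, at the level of the top of the crank arm (72 mm above the table); housing and motor stay lower than the arm, except a small terminal box on the motor 76 mm above the table, 100 mm from the hub
- crank_handle (a point): middle of the black upright crank handle: cylinder 18 mm diameter, 40 mm tall (72 to 112 mm above the table), this point 92 mm above the table and 35 mm from the hub axis; the handle's sleeve spins freely on its pin, so it can be gripped from above and led round in a circle without turning the hand
- crank (a joint): lost motion of the crank on its screw, 0 to 1 rad: 0 = play fully taken up in the closing direction (turned clockwise, driving the slide to the stop), 1 = fully taken up in the opening direction (anticlockwise); in between the crank turns almost freely and the slide stays. Starts anywhere between
- block: the setting block to use, bare metal, 30 (local x) x 24 (local y, the thickness to be nipped) x 60 mm tall, about 0.3 kg, standing upright on the plywood stand (top 10 mm above the table). Origin: centre of its underside
- thin_block: the 16 mm setting block (30 x 16 x 60 mm), a bystander on the same stand; origin: centre of its underside
- thick_block: the 32 mm setting block (30 x 32 x 60 mm), a bystander on the same stand; origin: centre of its underside. The three blocks stand in mixed order in a row along the local y of the stand, 64 mm apart, broad 30 mm sides along local x
- screwdriver: screwdriver lying on the table between pump and stand, bystander, origin under its middle
- wrench: wrench lying on the table at the right, bystander, origin under its middle
- slide: dark steel slide, 56 mm wide, 28 mm high, with a spring-backed bright plate in front; origin on the bed at the foot of the plate's face. Driving it free takes 4 to 5 N along the circle at the handle, and 1.7 N more per 10 N of nip; once the block touches slide and stud the nip rises some 14 N per 0.1 rad of crank, and stays when let go. Sliding the block on the bed takes 1 to 2 N
- stop: the fixed stop with its stud; origin on the bed at the foot of its face, axes as the pump's
Things that resemble listed ones, but are neither listed nor needed, are in the scene too. Leave any green or red look-alike of the block alone.

How it is judged:
By the outcome, as a careful person would: the job done as asked, in the order asked, and still so for the second after the job is handed in, with the robot touching nothing.
It also fails if it takes over 72 s, if anything falls off the work surface, if the arm or the gripper's body presses on something with over 40 N, if the wrist force passes 120 N, or if a joint passes its speed limit or range.

## Working session

There is one attempt and no reset: what is moved stays moved. The work goes in short steps, Python scripts to look and compute and a tool call to move; the robot and the scene stay as the last step left them, time stands still between calls to the robot, and variables do not carry over. Pictures are saved under pics/ and viewed, at most 10 in all, crops included, and the job is handed in when it is done.

Besides the shell and the picture viewer there is one more tool, called after ">>>" by a JSON object that holds its "fn" and its "kwargs". servo_tool: Moves the arm, as the interface text tells. Its arguments: {"type":"object","properties":{"targets":{"type":"array"}},"required":["targets"]}

```bash
mkdir -p pics; ls; cat > h.py <<'E'
import numpy as np, cv2
from station import ctrl, optics
def cam(n,f=None):
    c=optics.capture(n)
    if f: cv2.imwrite('pics/'+f,c['color'])
    return c
def proj(c,X):
    p=c['R']@np.array(X)+c['t']; return [c['fx']*p[0]/p[2]+c['cx'],c['fy']*p[1]/p[2]+c['cy']]
def onz(c,u,v,z):
    R=np.array(c['R']);t=np.array(c['t'])
    d=R.T@np.array([(u-c['cx'])/c['fx'],(v-c['cy'])/c['fy'],1]);o=-R.T@t
    return o+d*(z-o[2])/d[2]
E
python3 - <<'E'
from h import *
import pickle
d={}
for n in('top','scene'):
    c=cam(n); d[n]=c
    cv2.imwrite(f'pics/{n}0.png',cv2.resize(c['color'],(800,600),interpolation=cv2.INTER_CUBIC))
    print(n,c['fx'],c['cx'],c['cy'],np.round(-np.array(c['R']).T@c['t'],3),np.round(c['R'],3).tolist())
pickle.dump(d,open('d0.pkl','wb'))
s=ctrl.read_state();print(s)
E
```

```text
pics
top 437.738595797048 276.20685036478085 209.12370784175687 [0.312 0.104 1.019] [[0.009, -1.0, 0.009], [-0.981, -0.011, -0.194], [0.194, -0.007, -0.981]]
scene 456.29852847467095 273.86955801233097 205.12069222583963 [ 0.895 -0.531  0.67 ] [[0.862, 0.507, -0.018], [0.314, -0.561, -0.766], [-0.399, 0.655, -0.642]]
{'t': 0.1, 'q': array([-1.00341459e+00,  2.55672330e-01,  1.07136027e-01, -4.04885746e-04,
       -1.42390292e+00, -2.84621437e-01]), 'joint_velocities': array([ 0.00096655, -0.00283077,  0.00318041,  0.00309466, -0.0007619 ,
        0.00171195]), 'effort': array([-3.64248830e-03, -3.87601125e+01,  2.38472593e+01,  5.37799940e+00,
       -3.87771288e-03, -1.48395839e-05]), 'eef_pos': array([ 0.15339306, -0.52773083,  0.23849786]), 'ee_rot': array([-1.40880080e-01,  9.90026307e-01,  8.30778901e-04, -1.57108573e-04]), 'contact_force': array([0.56244014, 0.26697436, 0.45490225]), 'torque': array([ 0.0197699 , -0.02322511,  0.01456814]), 'gripper_force': 0.0, 'finger_gap': 0.08547564921706449}
```

View pics/top0.png

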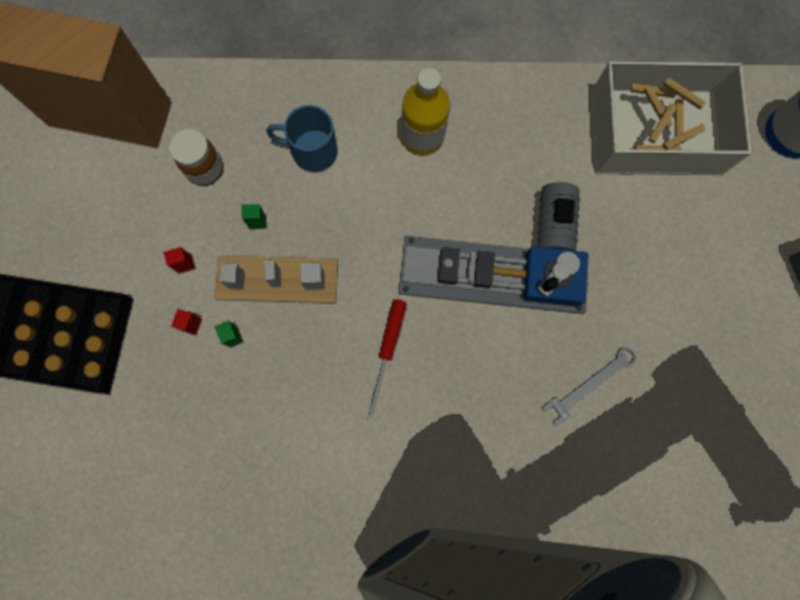

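View pics/scene0.png

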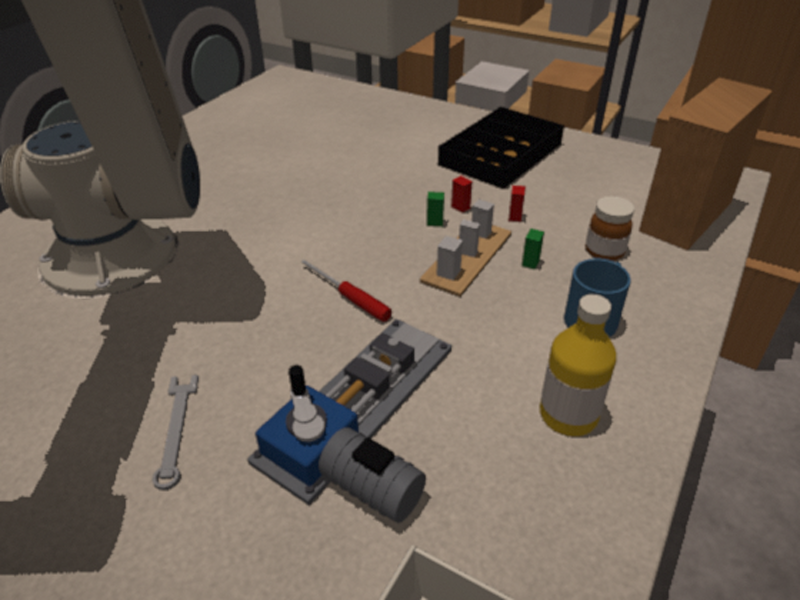

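The top view shows the pump (cols 400–587, rows 237–312), with the stop at (449,265), slide at (485,268), hub at (566,265) and handle at (550,284). The stand has blocks at (229,272), (270,270) and (310,273). I'll enlarge both.

```bash
python3 - <<'E'
import pickle,cv2,numpy as np
d=pickle.load(open('d0.pkl','rb'))
t=d['top']['color']
a=cv2.resize(t[160:225,275:415],(800,371),interpolation=cv2.INTER_CUBIC)  # scale 5.714
b=cv2.resize(t[172:217,145:245],(500,225),interpolation=cv2.INTER_CUBIC) # 5
im=np.zeros((600,800,3),np.uint8); im[:371]=a; im[373:598,:500]=b
cv2.imwrite('pics/c1.png',im)
s=d['scene']['color']
cv2.imwrite('pics/c2.png',cv2.resize(s[215:355,165:325],(686,600),interpolation=cv2.INTER_CUBIC)) #4.286
E
```

```text
(no output)
```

View pics/c1.png

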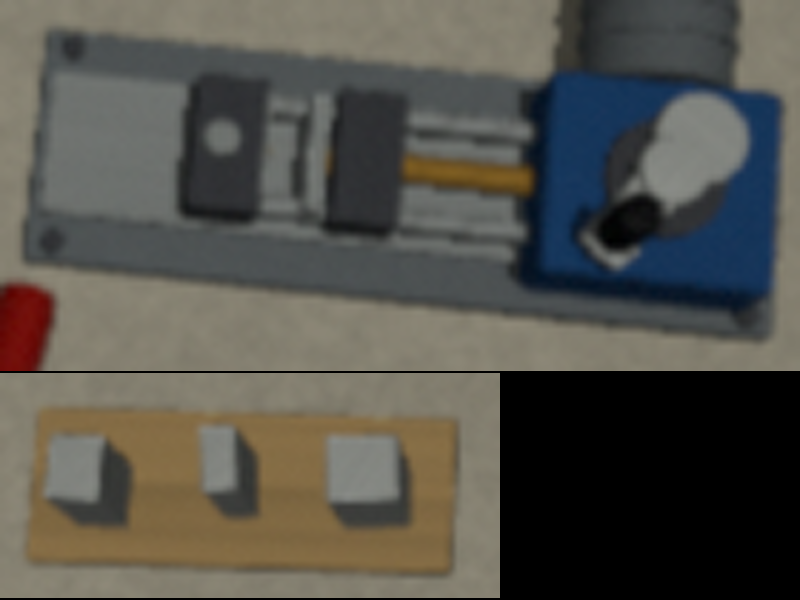

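View pics/c2.png

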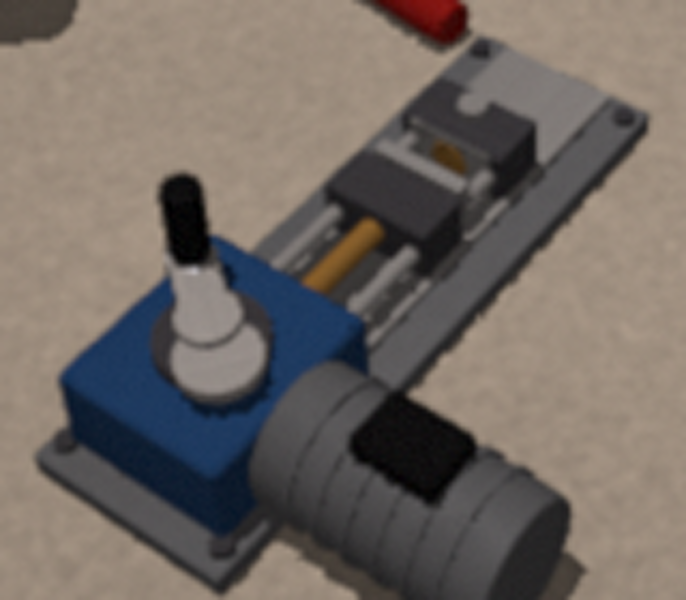

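```bash
python3 - <<'E'
from h import *
import pickle
from scipy.optimize import least_squares
d=pickle.load(open('d0.pkl','rb'));T=d['top'];S=d['scene']
A=lambda x,y:(275+(x+.5)/5.714-.5,160+(y+.5)/5.714-.5)
B=lambda x,y:(145+(x+.5)/5-.5,172+(y-373+.5)/5-.5)
C=lambda x,y:(165+(x+.5)/4.286-.5,215+(y+.5)/4.286-.5)
def P(n,c,uv,z):
    r=onz(c,*uv,z);print(n,np.round(r*1000,1));return r
for n,p,z in[('pTL',(47,32),.012),('pBL',(25,262),.012),('pBR',(772,338),.012),('stopTL',(192,75),.044),('stopTR',(270,80),.044),('stopBR',(258,218),.044),('stopBL',(182,213),.044),('slTL',(340,90),.044),('slTR',(407,93),.044),('slBR',(392,234),.044),('slBL',(328,226),.044),('plT',(318,95),.042),('plB',(304,215),.042),('boss',(667,178),.06),('cw',(705,138),.072),('handtop',(634,210),.112),('term?',(0,0),.076)]: P(n,T,A(*p),z)
for n,p,z in[('Spfar',(645,125),.012),('Spleft',(40,460),.012),('Spbot',(220,590),.012),('Sptl',(482,40),.012),('Shandtop',(182,183),.112),('Shub',(207,312),.072),('Scw',(218,355),.072),('Sstopface r',(415,118),.044)]: P(n,S,C(*p),z)
for n,ps in {'blk':[(52,435),(106,435),(98,502),(45,497)],'thin':[(200,427),(236,425),(241,486),(205,492)],'thick':[(328,436),(398,434),(400,500),(332,502)]}.items():
    P(n,T,B(*np.mean(ps,0)),.07)
for p in[(40,408),(457,420),(453,574),(27,562)]: P('stand',T,B(*p),.01)
P('sdtip',T,(401*.7,300*.7),.02);
for p in [(486,208),(465,222),(450,243)]: P('Sblk',S,(p[0]*.7,p[1]*.7),.07)
E
```

```text
pTL [618.3  82.   12. ]
pBL [519.9  90.4  12. ]
pBR [ 491.5 -215.8   12. ]
stopTL [591.2  24.   44. ]
stopTR [589.5  -7.6  44. ]
stopBR [532.3  -2.1  44. ]
stopBL [534.   28.3  44. ]
slTL [585.6 -35.8  44. ]
slTR [584.7 -62.9  44. ]
slBR [526.3 -55.6  44. ]
slBL [529.3 -30.1  44. ]
plT [584.  -27.1  42. ]
plB [534.1 -20.8  42. ]
boss [ 546.6 -162.2   60. ]
cw [ 560.  -174.5   72. ]
handtop [ 521.5 -135.   112. ]
term? [611.7 101.9  76. ]
Spfar [622.4  75.   12. ]
Spleft [ 495.9 -215.6   12. ]
Spbot [ 593.8 -227.3   12. ]
Sptl [524.9  88.8  12. ]
Shandtop [ 520.5 -135.   112. ]
Shub [ 544.2 -157.7   72. ]
Scw [ 560.5 -172.8   72. ]
Sstopface r [542.8  -1.8  44. ]
blk [539.  356.7  70. ]
thin [544.2 292.4  70. ]
thick [540.1 228.2  70. ]
stand [582.1 391.1  10. ]
stand [578.5 193.   10. ]
stand [503.9 192.9  10. ]
stand [507.5 392.4  10. ]
sdtip [507.4  86.4  20. ]
Sblk [549.4 351.1  70. ]
Sblk [536.7 295.7  70. ]
Sblk [541.6 231.   70. ]
```

The 24 mm block is the left one, at about (0.539, 0.357) on the stand. The pump is yawed about −5.2°, with the hub near (0.5465, −0.160) and the handle near (0.5213, −0.1352). Next I'll turn the tool so tool x = −pump y and tool y = −pump x, then go above the handle.

>>> {"fn": "servo_tool", "kwargs": {"targets": [[-1, 0, 0, 0, -9.8], [-1, 0, 0, 0, -9.8], [-1, 0, 0, 0, -9.8], [-1, 0, 0, 0, -9.8], [-1, 0, 0, 0, -9.8], [-1, 0, 0, 0, -9.8], [-1, 0, 0, 0, -9.8], [-1, 0, 0, 0, 0]]}}

```text
t: 1.1
eef_pos: [0.1534, -0.5279, 0.2388]
ee_rot: [-0.674, 0.739, 0.0, 0.0]
contact_force: [-0.5, -0.5, 0.8]
finger_gap: 0.0856
gripper_force: 0.0
```

>>> {"fn": "servo_tool", "kwargs": {"targets": [[-1, -0.0265, -0.0207, 0, 0], [-1, -0.0265, -0.0207, 0, 0], [-1, -0.0265, -0.0207, 0, 0], [-1, -0.0265, -0.0207, 0, 0], [-1, -0.0265, -0.0207, 0, 0], [-1, -0.0265, -0.0207, 0, 0], [-1, -0.0265, -0.0207, 0, 0], [-1, -0.0265, -0.0207, 0, 0]]}}

```text
t: 2.1
eef_pos: [0.3382, -0.331, 0.2392]
ee_rot: [-0.673, 0.74, 0.0, 0.0]
contact_force: [-0.1, -0.5, 0.9]
finger_gap: 0.0854
gripper_force: 0.0
```

>>> {"fn": "servo_tool", "kwargs": {"targets": [[-1, -0.0265, -0.0207, 0, 0], [-1, -0.0265, -0.0207, 0, 0], [-1, -0.0265, -0.0207, 0, 0], [-1, -0.0265, -0.0207, 0, 0], [-1, -0.0265, -0.0207, 0, 0], [-1, -0.0265, -0.0207, 0, 0], [-1, -0.0265, -0.0207, 0, 0], [-1, -0.0265, -0.0207, 0, 0], [-1, 0, 0, 0, 0], [-1, 0, 0, 0, 0]]}}

```text
t: 3.35
eef_pos: [0.5214, -0.136, 0.2391]
ee_rot: [-0.674, 0.739, 0.0, -0.0]
contact_force: [-0.3, -0.9, 0.2]
finger_gap: 0.0851
gripper_force: 0.0
```

>>> {"fn": "servo_tool", "kwargs": {"targets": [[-1, 0, 0, 0.03, 0], [-1, 0, 0, 0.03, 0], [-1, 0, 0, 0.03, 0], [-1, 0, 0, 0.03, 0], [-1, 0, 0, 0.02, 0], [-1, 0, 0, 0.011, 0], [-1, 0, 0, 0, 0]]}}

```text
t: 4.22
eef_pos: [0.5212, -0.1363, 0.0881]
ee_rot: [-0.674, 0.739, 0.0, -0.0]
contact_force: [0.0, -0.7, 0.0]
finger_gap: 0.085
gripper_force: 0.0
```

>>> {"fn": "servo_tool", "kwargs": {"targets": [[1, 0, 0, 0, 0], [1, 0, 0, 0, 0], [1, 0, 0, 0, 0], [1, 0, 0, 0, 0], [1, 0, 0, 0, 0], [1, 0, 0, 0, 0], [1, 0, 0, 0, 0], [1, 0, 0, 0, 0]]}}

```text
t: 5.22
eef_pos: [0.5219, -0.1359, 0.0886]
ee_rot: [-0.674, 0.738, -0.0, 0.0]
contact_force: [-1.4, 0.9, 4.7]
finger_gap: 0.0163
gripper_force: 58.5
```

```bash
python3 - <<'E'
from h import *
c=cam('wrist','w1.png')
E
```

```text
(no output)
```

View pics/w1.png

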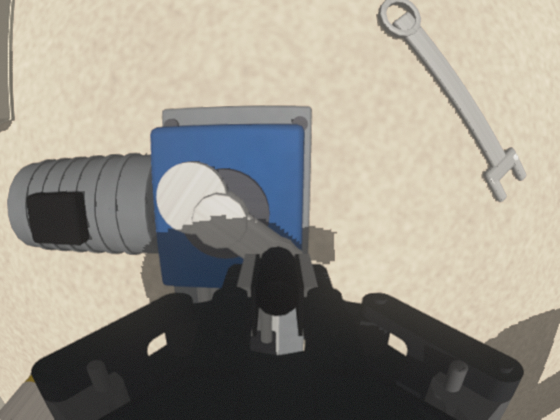

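The handle top at about (278,270) sits between the fingers, with the hub disc at about (220,216) and the base plate corners at (165,107) and (311,107). I'll refine the hub from this view.

```bash
cat >> h.py <<'E'
def fish(c,u,v,z):
    R=np.array(c['R']);t=np.array(c['t'])
    a=np.array([(u-c['cx'])/c['fx'],(v-c['cy'])/c['fy']]);r=np.hypot(*a)
    d=R.T@np.array([*(a/r*np.sin(r)),np.cos(r)]);o=-R.T@t
    return np.round((o+d*(z-o[2])/d[2])*1000,1)
def rel(p):  # pump coords rel. to hub guess
    p=np.array(p)[:2]-[546.5,-160]; a=np.radians(-5.2)
    return np.round([np.cos(a)*p[0]+np.sin(a)*p[1],-np.sin(a)*p[0]+np.cos(a)*p[1]],1)
E
python3 - <<'E'
from h import *
c=cam('wrist')
print(c['fx'],c['cx'],c['cy'],-np.array(c['R']).T@c['t'])
for n,u,v,z in[('hub',220,216,.072),('cw',191,197,.072),('boss',229,208,.062),('htop',278,265,.112),('cTL',165,107,.012),('cTR',311,107,.012)]:
    p=fish(c,u,v,z);print(n,p,rel(p))
E
```

```text
325.19226210127806 276.8860083510932 217.14452863872592 [ 0.5168013  -0.20224177  0.22398615]
hub [ 548.3 -164.9   72. ] [ 2.2 -4.7]
cw [ 561.5 -175.7   72. ] [ 16.4 -14.3]
boss [ 545.1 -166.2   62. ] [-0.8 -6.3]
htop [ 520.9 -153.9  112. ] [-26.    3.8]
cTL [ 589.6 -228.3   12. ] [ 49.1 -64.1]
cTR [ 493.7 -216.9   12. ] [-47.4 -61.5]
```

```bash
python3 - <<'E'
from h import *
c=cam('wrist')
for n,u,v,z in[('htop',279,297,.112),('htop',279,292,.112),('htop',279,302,.112),('hub',218,212,.072),('hub',222,219,.072)]:
    p=fish(c,u,v,z);print(n,p,rel(p))
from scipy.spatial.transform import Rotation as Ro
s=ctrl.read_state();print(s['contact_force'],s['torque'],rel(s['eef_pos']*1000))
E
```

```text
htop [ 521.8 -140.2  112. ] [-26.4  17.5]
htop [ 521.6 -142.5  112. ] [-26.4  15.2]
htop [ 522. -138.  112.] [-26.4  19.7]
hub [ 549.  -166.9   72. ] [ 3.1 -6.6]
hub [ 547.5 -163.3   72. ] [ 1.3 -3.2]
[-1.44362323  0.75888404  5.87354374] [0.27792537 0.30944838 0.05426603] [-26.6  21.8]
```

```bash
cat >> h.py <<'E'
def arc(th0,n,step,r=35.):
    th=np.radians(th0+step*np.arange(n+1));P=r*np.c_[np.cos(th),np.sin(th)];D=np.diff(P,axis=0)/1000
    return [[1,round(-b,4),round(-a,4),0,0] for a,b in D]
def forces(hub=(0,0)):
    s=ctrl.read_state();p=rel(s['eef_pos']*1000)-hub;a=np.radians(-5.2)
    f=s['contact_force'];fx,fy=np.cos(a)*f[0]+np.sin(a)*f[1],-np.sin(a)*f[0]+np.cos(a)*f[1]
    r=np.hypot(*p);e=p/r
    print('rel',p,'r',round(r,1),'th',round(np.degrees(np.arctan2(p[1],p[0]))%360,1),'Frad',round(fx*e[0]+fy*e[1],2),'Ftan(ccw)',round(-fx*e[1]+fy*e[0],2),'Fz',round(f[2],2),'t',s['t'])
E
python3 - <<'E'
from h import *
forces((.4,-.5))
for i,r in enumerate(arc(140.4,20,15)): print(155.4+15*i,r)
E
```

```text
rel [-27.   22.3] r 35.0 th 140.4 Frad 1.56 Ftan(ccw) 0.48 Fz 5.87 t 5.375
155.4 [1, np.float64(0.0077), np.float64(0.0049), 0, 0]
170.4 [1, np.float64(0.0087), np.float64(0.0027), 0, 0]
185.4 [1, np.float64(0.0091), np.float64(0.0003), 0, 0]
200.4 [1, np.float64(0.0089), np.float64(-0.002), 0, 0]
215.4 [1, np.float64(0.0081), np.float64(-0.0043), 0, 0]
230.4 [1, np.float64(0.0067), np.float64(-0.0062), 0, 0]
245.4 [1, np.float64(0.0049), np.float64(-0.0077), 0, 0]
260.4 [1, np.float64(0.0027), np.float64(-0.0087), 0, 0]
275.4 [1, np.float64(0.0003), np.float64(-0.0091), 0, 0]
290.4 [1, np.float64(-0.002), np.float64(-0.0089), 0, 0]
305.4 [1, np.float64(-0.0043), np.float64(-0.0081), 0, 0]
320.4 [1, np.float64(-0.0062), np.float64(-0.0067), 0, 0]
335.4 [1, np.float64(-0.0077), np.float64(-0.0049), 0, 0]
350.4 [1, np.float64(-0.0087), np.float64(-0.0027), 0, 0]
365.4 [1, np.float64(-0.0091), np.float64(-0.0003), 0, 0]
380.4 [1, np.float64(-0.0089), np.float64(0.002), 0, 0]
395.4 [1, np.float64(-0.0081), np.float64(0.0043), 0, 0]
410.4 [1, np.float64(-0.0067), np.float64(0.0062), 0, 0]
425.4 [1, np.float64(-0.0049), np.float64(0.0077), 0, 0]
440.4 [1, np.float64(-0.0027), np.float64(0.0087), 0, 0]
```

>>> {"fn": "servo_tool", "kwargs": {"targets": [[1, 0.0077, 0.0049, 0, 0], [1, 0.0087, 0.0027, 0, 0], [1, 0.0091, 0.0003, 0, 0], [1, 0, 0, 0, 0]]}}

```text
t: 5.88
eef_pos: [0.5129, -0.1611, 0.0886]
ee_rot: [-0.674, 0.739, -0.001, 0.001]
contact_force: [3.7, 0.5, 0.8]
finger_gap: 0.0164
gripper_force: 58.6
```

```bash
python3 -c "
from h import *
forces((.4,-.5))"
```

```text
rel [-33.8  -3.7] r 34.0 th 186.2 Frad -3.66 Ftan(ccw) -0.43 Fz 0.85 t 5.875
```

>>> {"fn": "servo_tool", "kwargs": {"targets": [[1, 0.0089, -0.003, 0, 0], [1, 0.0081, -0.0043, 0, 0], [1, 0.0067, -0.0062, 0, 0], [1, 0.0049, -0.0077, 0, 0], [1, 0.0027, -0.0087, 0, 0], [1, 0.0003, -0.0091, 0, 0], [1, 0, 0, 0, 0]]}}

```text
t: 6.75
eef_pos: [0.5471, -0.1947, 0.0883]
ee_rot: [-0.674, 0.738, 0.001, -0.0]
contact_force: [-1.2, 5.7, 6.9]
finger_gap: 0.0162
gripper_force: 59.1
```

```bash
python3 -c "
from h import *
forces((1.4,-.5))"
```

```text
rel [  2.4 -34. ] r 34.1 th 274.0 Frad -5.67 Ftan(ccw) -1.29 Fz 6.93 t 6.75
```

>>> {"fn": "servo_tool", "kwargs": {"targets": [[1, -0.0033, -0.0089, 0, 0], [1, -0.0043, -0.0081, 0, 0], [1, -0.0062, -0.0067, 0, 0], [1, -0.0077, -0.0049, 0, 0], [1, -0.0087, -0.0027, 0, 0]]}}

```text
t: 7.38
eef_pos: [0.5812, -0.1704, 0.0887]
ee_rot: [-0.674, 0.738, -0.001, -0.002]
contact_force: [0.3, -6.3, 3.9]
finger_gap: 0.0163
gripper_force: 59.0
```

```bash
python3 -c "
from h import *
forces((1.4,.8))
c=cam('top');t=c['color']
cv2.imwrite('pics/t2.png',cv2.resize(t[160:225,275:415],(800,371),interpolation=cv2.INTER_CUBIC))"
```

```text
rel [34.1 -8. ] r 35.0 th 346.8 Frad 2.32 Ftan(ccw) -5.92 Fz 3.89 t 7.375
```

View pics/t2.png

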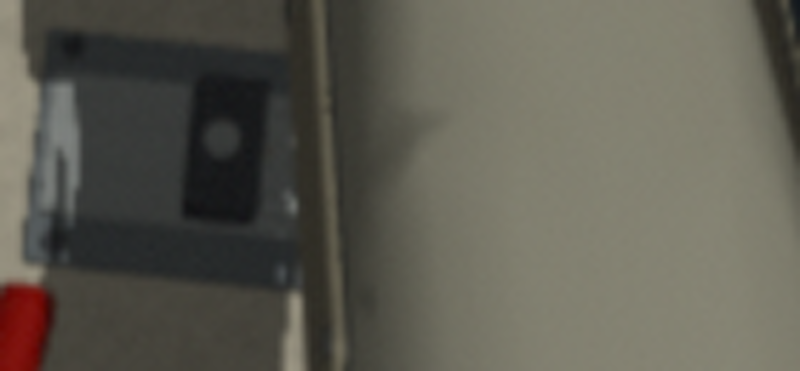

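>>> {"fn": "servo_tool", "kwargs": {"targets": [[1, -0.0091, -0.0003, 0, 0], [1, -0.0089, 0.002, 0, 0]]}}

```text
t: 7.68
eef_pos: [0.5822, -0.1516, 0.0888]
ee_rot: [-0.674, 0.738, -0.001, -0.0]
contact_force: [3.4, -3.5, 2.3]
finger_gap: 0.0163
gripper_force: 58.7
```

```bash
python3 -c "
from h import *
forces((1.4,.8))
c=cam('scene');t=c['color']
cv2.imwrite('pics/s2.png',cv2.resize(t[215:355,165:325],(686,600),interpolation=cv2.INTER_CUBIC))"
```

```text
rel [33.4 10.8] r 35.1 th 17.9 Frad 2.56 Ftan(ccw) -4.18 Fz 2.26 t 7.675
```

View pics/s2.png

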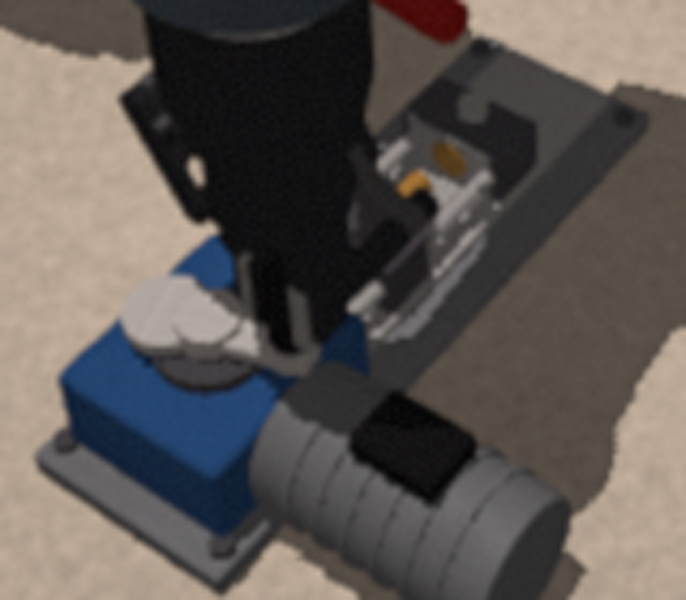

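>>> {"fn": "servo_tool", "kwargs": {"targets": [[-1, 0, 0, 0, 0], [-1, 0, 0, 0, 0], [-1, 0, 0, 0, 0], [-1, 0, 0, 0, 0], [-1, 0, 0, -0.03, 0], [-1, 0, 0, -0.04, 0], [-1, 0, 0, -0.04, 0], [-1, 0, 0, -0.04, 0]]}}

```text
t: 8.72
eef_pos: [0.5811, -0.1503, 0.2396]
ee_rot: [-0.674, 0.738, 0.0, -0.0]
contact_force: [1.0, -0.3, -0.2]
finger_gap: 0.0855
gripper_force: 0.0
```

>>> {"fn": "servo_tool", "kwargs": {"targets": [[-1, -0.03, 0.006, 0, 0], [-1, -0.03, 0.006, 0, 0], [-1, -0.03, 0.006, 0, 0], [-1, -0.03, 0.006, 0, 0], [-1, -0.03, 0.006, 0, 0], [-1, -0.02, 0.002, 0, 0], [-1, 0, 0, 0, 0]]}}

```text
t: 9.6
eef_pos: [0.5649, 0.0229, 0.2382]
ee_rot: [-0.675, 0.738, 0.0, -0.0]
contact_force: [0.7, -0.1, -0.1]
finger_gap: 0.0858
gripper_force: 0.0
```

```bash
python3 -c "
from h import *
c=cam('wrist');import pickle;pickle.dump(c,open('w3.pkl','wb'))
cv2.imwrite('pics/w3.png',cv2.resize(c['color'][60:360,100:460],(792,660))[:600])"
```

```text
(no output)
```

View pics/w3.png

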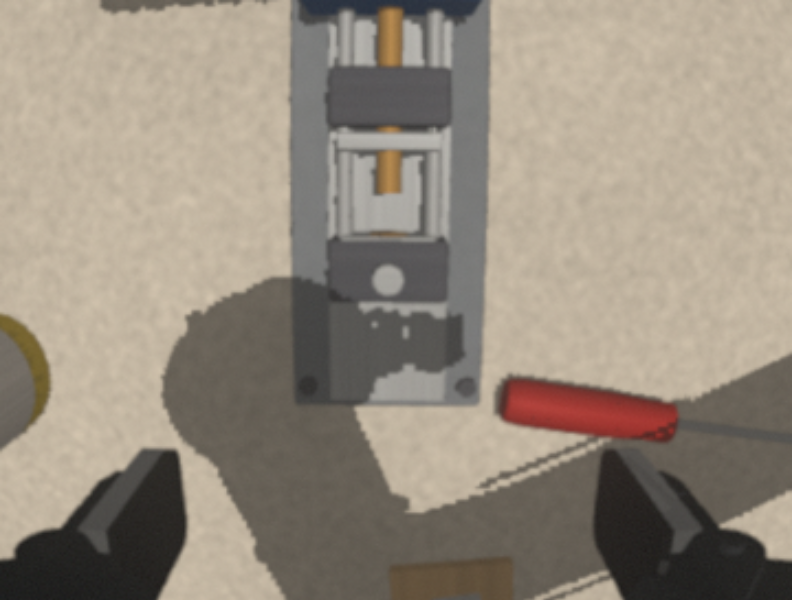

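The slide is open about 40 mm, with the plate front at row 151 and the stop edge at row 240. The orange screw end shows in the gap at (389,192). I'll measure the gap and the height of the screw tip.

```bash
python3 - <<'E'
from h import *
import pickle
c=pickle.load(open('w3.pkl','rb'));d=pickle.load(open('d0.pkl','rb'));S=d['scene']
W=lambda x,y:(100+(x+.5)/2.2-.5,60+(y+.5)/2.2-.5)
C=lambda x,y:(165+(x+.5)/4.286-.5,215+(y+.5)/4.286-.5)
def q(n,x,y,z): p=fish(c,*W(x,y),z);print(n,p,rel(p))
q('plL',337,151,.042);q('plR',442,150,.042);q('stopL',328,239,.044);q('stopR',449,239,.044);q('baseL',296,404,.012);q('baseR',480,404,.012)
q('rodL',352,180,.03);q('rodR',428,180,.03)
for z in(.01,.016,.02,.03,.04):
    q('tip w',389,194,z);p=onz(S,*C(414,178),z)*1000;print('   s',p.round(1),rel(p))
for y in (475,):
    p=onz(S,*C(450,158),.03)*1000;print('stud s',p.round(1),rel(p))
s=ctrl.read_state();print(s['contact_force'])
E
```

```text
plL [583.9 -49.6  42. ] [ 27.2 113.3]
plR [535.9 -45.7  42. ] [-20.9 112.9]
stopL [591.9  -9.4  44. ] [ 31.6 154.1]
stopR [536.1  -4.4  44. ] [-24.5 154. ]
baseL [622.   80.5  12. ] [ 53.4 246.4]
baseR [523.2  89.3  12. ] [-45.8 246.2]
rodL [578.9 -35.2  30. ] [ 21.  127.2]
rodR [542.9 -32.   30. ] [-15.2 127.1]
tip w [562.1 -25.9  10. ] [  3.4 135. ]
   s [544.   -6.9  10. ] [-16.4 152.3]
tip w [562.1 -26.2  16. ] [  3.4 134.7]
   s [547.2 -11.6  16. ] [-12.7 147.8]
tip w [562.  -26.4  20. ] [  3.3 134.5]
   s [549.3 -14.8  20. ] [-10.3 144.8]
tip w [562.  -26.8  30. ] [  3.4 134.1]
   s [554.7 -22.8  30. ] [ -4.3 137.4]
tip w [561.9 -27.3  40. ] [  3.3 133.5]
   s [560.  -30.7  40. ] [  1.7 130. ]
stud s [562.3  -4.1  30. ] [  1.7 156.7]
[ 0.37739799 -0.94345011  0.47058127]
```

>>> {"fn": "servo_tool", "kwargs": {"targets": [[-1, -0.033, 0.0054, 0, 0], [-1, -0.033, 0.0054, 0, 0], [-1, -0.033, 0.0054, 0, 0], [-1, -0.033, 0.0054, 0, 0], [-1, -0.033, 0.0054, 0, 0], [-1, -0.033, 0.0054, 0, 0], [-1, -0.033, 0.0054, 0, 0], [-1, -0.033, 0.0054, 0, 0], [-1, -0.033, 0.0054, 0, 0], [-1, -0.033, 0.0054, 0, 0]]}}

```text
t: 10.9
eef_pos: [0.5416, 0.3555, 0.2382]
ee_rot: [-0.674, 0.739, -0.0, -0.0]
contact_force: [1.2, 0.3, -0.4]
finger_gap: 0.0853
gripper_force: 0.0
```

>>> {"fn": "servo_tool", "kwargs": {"targets": [[-1, 0, 0, 0, -4.2], [-1, 0, 0, 0, 0], [-1, 0, 0, 0, 0]]}}

```text
t: 11.28
eef_pos: [0.5415, 0.3547, 0.2384]
ee_rot: [-0.7, 0.714, -0.0, -0.0]
contact_force: [-0.5, 0.3, 1.0]
finger_gap: 0.0854
gripper_force: 0.0
```

```bash
python3 -c "
from h import *
c=cam('wrist');import pickle;pickle.dump(c,open('w4.pkl','wb'))
cv2.imwrite('pics/w4.png',cv2.resize(c['color'][130:420,100:460],(792,638))[:600])"
```

```text
(no output)
```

View pics/w4.png

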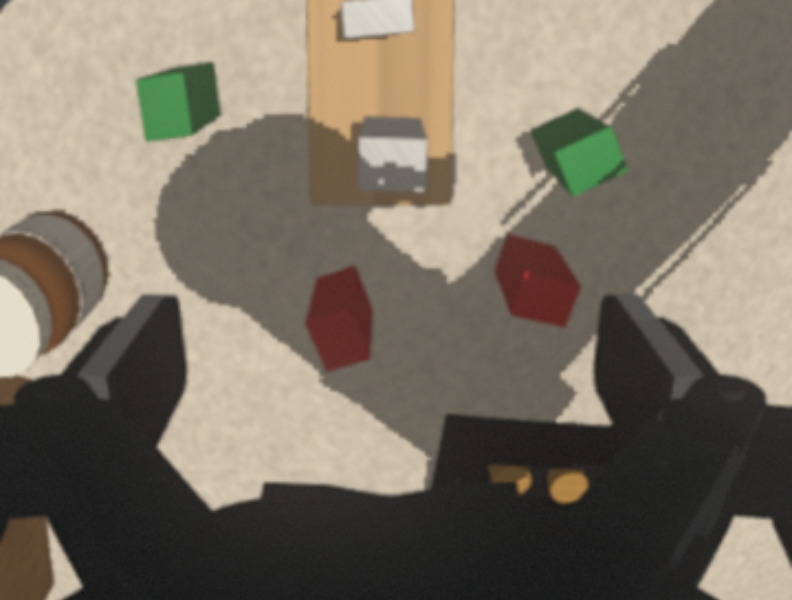

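The block's top face has corners (359,136), (426,136), (426,192) and (358,190), so it is aligned with the tool, and its 55:67 ratio confirms 24×30.

```bash
python3 - <<'E'
from h import *
import pickle
c=pickle.load(open('w4.pkl','rb'))
W=lambda x,y:(100+(x+.5)/2.2-.5,130+(y+.5)/2.2-.5)
for x,y in[(392.5,163.5),(359,136),(426,136),(426,192),(358,190)]: print(fish(c,*W(x,y),.07))
E
```

```text
[541.4 356.3  70. ]
[555.6 343.8  70. ]
[526.7 344.4  70. ]
[526.9 369.4  70. ]
[556.8 367.9  70. ]
```

>>> {"fn": "servo_tool", "kwargs": {"targets": [[-1, -0.0015, 0.001, 0.035, 0], [-1, 0, 0, 0.04, 0], [-1, 0, 0, 0.04, 0], [-1, 0, 0, 0.035, 0], [-1, 0, 0, 0.025, 0], [-1, 0, 0, 0.013, 0], [-1, 0, 0, 0, 0]]}}

```text
t: 12.2
eef_pos: [0.54, 0.3565, 0.0499]
ee_rot: [-0.701, 0.713, -0.0, -0.001]
contact_force: [-0.3, -0.3, 0.2]
finger_gap: 0.0854
gripper_force: 0.0
```

>>> {"fn": "servo_tool", "kwargs": {"targets": [[1, 0, 0, 0, 0], [1, 0, 0, 0, 0], [1, 0, 0, 0, 0], [1, 0, 0, 0, 0], [1, 0, 0, 0, 0], [1, 0, 0, 0, 0], [1, 0, 0, 0, 0]]}}

```text
t: 13.08
eef_pos: [0.5405, 0.3574, 0.0512]
ee_rot: [-0.701, 0.713, -0.0, 0.001]
contact_force: [-0.2, -0.6, 5.5]
finger_gap: 0.0287
gripper_force: 60.1
```

>>> {"fn": "servo_tool", "kwargs": {"targets": [[1, 0, 0, -0.015, 0], [1, 0, 0, -0.025, 0], [1, 0, 0, -0.025, 0], [1, 0, 0, -0.025, 0], [1, 0, 0, -0.02, 4.2], [1, 0, 0, 0, 0], [1, 0, 0, 0, 0]]}}

```text
t: 13.95
eef_pos: [0.5392, 0.3566, 0.1588]
ee_rot: [-0.675, 0.738, 0.0, -0.001]
contact_force: [0.1, 0.1, -4.2]
finger_gap: 0.0286
gripper_force: 59.6
```

>>> {"fn": "servo_tool", "kwargs": {"targets": [[1, 0.018, -0.002, 0, 0], [1, 0.03, -0.004, 0, 0], [1, 0.03, -0.0045, 0, 0], [1, 0.03, -0.0045, 0, 0], [1, 0.03, -0.0045, 0, 0], [1, 0.03, -0.0045, 0, 0], [1, 0.03, -0.0045, 0, 0], [1, 0.03, -0.0045, 0, 0]]}}

```text
t: 14.95
eef_pos: [0.5514, 0.125, 0.1594]
ee_rot: [-0.674, 0.738, 0.0, -0.001]
contact_force: [0.4, 0.8, -3.6]
finger_gap: 0.0287
gripper_force: 59.6
```

>>> {"fn": "servo_tool", "kwargs": {"targets": [[1, 0.03, -0.0045, 0, 0], [1, 0.03, -0.0045, 0, 0], [1, 0.03, -0.0045, 0, 0], [1, 0.03, -0.0045, 0, 0], [1, 0.02, -0.0025, 0, 0], [1, 0.01, -0.0022, 0, 0], [1, 0, 0, 0, 0], [1, 0, 0, 0, 0]]}}

```text
t: 15.95
eef_pos: [0.5613, -0.0238, 0.1602]
ee_rot: [-0.675, 0.738, 0.0, 0.0]
contact_force: [-0.5, 0.6, -3.2]
finger_gap: 0.029
gripper_force: 59.6
```

```bash
python3 - <<'E'
from h import *
import pickle
s=ctrl.read_state();print(s['eef_pos'],rel(s['eef_pos']*1000),s['contact_force'],s['torque'],s['t'])
c=cam('wrist');t=cam('top');pickle.dump(c,open('w5.pkl','wb'));cv2.imwrite('pics/w5.png',cv2.resize(c['color'][130:400,140:500],(800,600)))
E
```

```text
[ 0.56129046 -0.02376026  0.1601539 ] [  2.4 137. ] [-0.50064212  0.64715387 -3.22744233] [ 0.02665064  0.02816169 -0.06383298] 15.95
```

>>> {"fn": "servo_tool", "kwargs": {"targets": [[1, 0.0015, 0.0008, 0.02, 0], [1, 0, 0, 0.03, 0], [1, 0, 0, 0.015, 0], [1, 0, 0, 0.008, 0], [1, 0, 0, 0, 0]]}}

```text
t: 16.68
eef_pos: [0.5605, -0.0258, 0.0874]
ee_rot: [-0.674, 0.738, -0.0, -0.0]
contact_force: [-0.3, 0.3, -4.0]
finger_gap: 0.0289
gripper_force: 59.6
```

>>> {"fn": "servo_tool", "kwargs": {"targets": [[1, 0, 0, 0.004, 0], [1, 0, 0, 0.004, 0], [1, 0, 0, 0.002, 0], [1, 0, 0, 0, 0]]}}

```text
t: 17.18
eef_pos: [0.5603, -0.026, 0.0772]
ee_rot: [-0.674, 0.738, 0.0, -0.0]
contact_force: [0.2, -0.2, -3.5]
finger_gap: 0.0289
gripper_force: 59.6
```

>>> {"fn": "servo_tool", "kwargs": {"targets": [[1, 0, 0, 0.004, 0], [1, 0, 0, 0.004, 0], [1, 0, 0, 0.004, 0], [1, 0, 0, 0.003, 0], [1, 0, 0, 0, 0]]}}

```text
t: 17.8
eef_pos: [0.5601, -0.0259, 0.0619]
ee_rot: [-0.674, 0.738, 0.0, -0.0]
contact_force: [-0.2, 0.0, -3.5]
finger_gap: 0.0288
gripper_force: 59.6
```

>>> {"fn": "servo_tool", "kwargs": {"targets": [[1, 0, 0, 0.002, 0], [1, 0, 0, 0.001, 0], [1, 0, 0, 0, 0]]}}

```text
t: 18.18
eef_pos: [0.5603, -0.0259, 0.0592]
ee_rot: [-0.674, 0.738, 0.0, -0.0]
contact_force: [-0.1, -0.3, -3.5]
finger_gap: 0.0291
gripper_force: 59.6
```

>>> {"fn": "servo_tool", "kwargs": {"targets": [[1, 0, 0, 0.001, 0], [1, 0, 0, 0, 0]]}}

```text
t: 18.42
eef_pos: [0.5603, -0.0259, 0.0582]
ee_rot: [-0.674, 0.738, 0.0, -0.0]
contact_force: [-0.0, 0.5, -3.1]
finger_gap: 0.0291
gripper_force: 59.6
```

>>> {"fn": "servo_tool", "kwargs": {"targets": [[1, 0, 0, 0.001, 0], [1, 0, 0, 0, 0]]}}

```text
t: 18.68
eef_pos: [0.5604, -0.0259, 0.0573]
ee_rot: [-0.674, 0.738, -0.0, -0.0]
contact_force: [0.2, 0.7, -2.3]
finger_gap: 0.0293
gripper_force: 59.7
```

>>> {"fn": "servo_tool", "kwargs": {"targets": [[1, 0, 0, 0.001, 0], [1, 0, 0, 0, 0]]}}

```text
t: 18.92
eef_pos: [0.5604, -0.026, 0.0572]
ee_rot: [-0.674, 0.738, -0.0, 0.0]
contact_force: [-3.3, -0.0, 5.2]
finger_gap: 0.0291
gripper_force: 60.5
```

>>> {"fn": "servo_tool", "kwargs": {"targets": [[0.2, 0, 0, 0, 0], [-0.4, 0, 0, 0, 0], [-1, 0, 0, 0, 0], [-1, 0, 0, 0, 0], [-1, 0, 0, 0, 0], [-1, 0, 0, -0.01, 0], [-1, 0, 0, -0.025, 0], [-1, 0, 0, -0.03, 0], [-1, 0, 0, -0.025, 0]]}}

```text
t: 20.05
eef_pos: [0.5607, -0.0259, 0.1484]
ee_rot: [-0.674, 0.738, -0.001, 0.001]
contact_force: [0.1, 0.5, -1.4]
finger_gap: 0.0856
gripper_force: 0.0
```

>>> {"fn": "servo_tool", "kwargs": {"targets": [[-1, -0.02, 0, -0.02, 0], [-1, -0.02, 0, -0.02, 0], [-1, -0.01, 0, -0.02, 0], [-1, 0, 0, 0, 0]]}}

```text
t: 20.55
eef_pos: [0.5659, 0.0246, 0.2086]
ee_rot: [-0.675, 0.738, -0.001, 0.002]
contact_force: [0.7, -0.4, 0.8]
finger_gap: 0.085
gripper_force: 0.0
```

```bash
python3 - <<'E'
from h import *
import pickle
s=ctrl.read_state();print(s['eef_pos'],s['t'])
c=cam('wrist');t=cam('scene')['color'];pickle.dump(c,open('w6.pkl','wb'))
im=np.zeros((600,800,3),np.uint8)
im[:,:400]=cv2.resize(c['color'][60:300,200:360],(400,600),interpolation=cv2.INTER_CUBIC)
im[:,400:]=cv2.resize(t[195:300,235:305],(400,600),interpolation=cv2.INTER_CUBIC)
cv2.imwrite('pics/m6.png',im)
E
```

```text
[0.56589292 0.02456449 0.20859564] 20.55
```

View pics/m6.png

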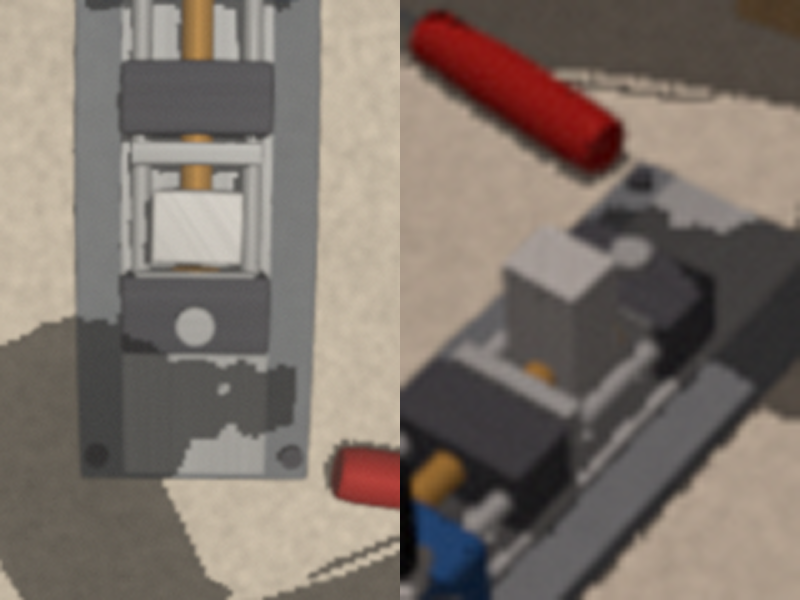

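The block stands upright, square and centred, at (153–243, 190–265) in the left panel. I'll go back to the handle now.

>>> {"fn": "servo_tool", "kwargs": {"targets": [[-1, 0.0273, -0.0047, 0, 0], [-1, 0.03, -0.0055, 0, 0], [-1, 0.03, -0.0055, 0, 0], [-1, 0.03, -0.0055, 0, 0], [-1, 0.03, -0.0055, 0, 0], [-1, 0.026, -0.005, 0, 0], [-1, 0, 0, 0, 0], [-1, 0, 0, 0, 0]]}}

```text
t: 21.65
eef_pos: [0.5803, -0.1516, 0.2056]
ee_rot: [-0.674, 0.739, 0.001, -0.0]
contact_force: [0.3, -0.3, 0.3]
finger_gap: 0.0851
gripper_force: 0.0
```

>>> {"fn": "servo_tool", "kwargs": {"targets": [[-1, 0, 0, 0.02, 0], [-1, 0, 0, 0.03, 0], [-1, 0, 0, 0.03, 0], [-1, 0, 0, 0.025, 0], [-1, 0, 0, 0.015, 0], [-1, 0, 0, 0, 0]]}}

```text
t: 22.4
eef_pos: [0.5801, -0.1511, 0.0854]
ee_rot: [-0.675, 0.738, 0.001, -0.001]
contact_force: [0.2, -0.4, 1.7]
finger_gap: 0.0853
gripper_force: 0.0
```

>>> {"fn": "servo_tool", "kwargs": {"targets": [[1, 0, 0, 0, 0], [1, 0, 0, 0, 0], [1, 0, 0, 0, 0], [1, 0, 0, 0, 0], [1, 0, 0, 0, 0], [1, 0, 0, 0, 0], [1, 0, 0, 0, 0]]}}

```text
t: 23.28
eef_pos: [0.5817, -0.1517, 0.087]
ee_rot: [-0.674, 0.738, -0.001, 0.001]
contact_force: [3.4, -0.4, 3.0]
finger_gap: 0.0166
gripper_force: 58.5
```

```bash
python3 - <<'E'
from h import *
forces((1.4,.8))
s=ctrl.read_state();print(s['eef_pos'],s['contact_force'])
for i,r in enumerate(arc(17.2,16,-15)): print(2.2-15*i,*map(float,r[1:3]))
E
```

```text
rel [32.9 10.6] r 34.6 th 17.9 Frad 3.22 Ftan(ccw) -1.16 Fz 3.02 t 23.275
[ 0.58168154 -0.15173922  0.0869949 ] [ 3.39924373 -0.42901376  3.02428294]
2.2 0.009 -0.0015
-12.8 0.0091 0.0008
-27.8 0.0086 0.0032
-42.8 0.0075 0.0053
-57.8 0.0058 0.007
-72.8 0.0038 0.0083
-87.8 0.0015 0.009
-102.8 -0.0008 0.0091
-117.8 -0.0032 0.0086
-132.8 -0.0053 0.0075
-147.8 -0.007 0.0058
-162.8 -0.0083 0.0038
-177.8 -0.009 0.0015
-192.8 -0.0091 -0.0008
-207.8 -0.0086 -0.0032
-222.8 -0.0075 -0.0053
```

>>> {"fn": "servo_tool", "kwargs": {"targets": [[1, 0.009, -0.0025, 0, 0], [1, 0.0091, 0.0008, 0, 0], [1, 0.0086, 0.0032, 0, 0]]}}

```text
t: 23.65
eef_pos: [0.5776, -0.1792, 0.0869]
ee_rot: [-0.674, 0.738, -0.001, 0.0]
contact_force: [2.9, -1.0, 4.6]
finger_gap: 0.0165
gripper_force: 58.9
```

>>> {"fn": "servo_tool", "kwargs": {"targets": [[1, 0.0075, 0.0053, 0, 0], [1, 0.0058, 0.007, 0, 0], [1, 0.0038, 0.0083, 0, 0]]}}

```text
t: 24.02
eef_pos: [0.5562, -0.1946, 0.087]
ee_rot: [-0.674, 0.738, -0.002, 0.001]
contact_force: [5.2, -2.2, 2.7]
finger_gap: 0.0162
gripper_force: 58.7
```

>>> {"fn": "servo_tool", "kwargs": {"targets": [[1, 0.0015, 0.009, 0, 0], [1, -0.0008, 0.0091, 0, 0]]}}

```text
t: 24.28
eef_pos: [0.537, -0.194, 0.0869]
ee_rot: [-0.674, 0.739, -0.001, 0.0]
contact_force: [3.4, -3.2, 4.6]
finger_gap: 0.0165
gripper_force: 58.9
```

```bash
python3 - <<'E'
from h import *
forces((1.4,.8))
for i,r in enumerate(arc(-102.8,12,-5)): print(-107.8-5*i,*map(float,r[1:3]))
E
```

```text
rel [ -7.8 -35.5] r 36.3 th 257.6 Frad 2.06 Ftan(ccw) 4.22 Fz 4.56 t 24.275
-107.8 -0.0008 0.0029
-112.8 -0.0011 0.0029
-117.8 -0.0013 0.0028
-122.8 -0.0015 0.0026
-127.8 -0.0018 0.0025
-132.8 -0.002 0.0023
-137.8 -0.0022 0.0021
-142.8 -0.0023 0.002
-147.8 -0.0025 0.0017
-152.8 -0.0027 0.0015
-157.8 -0.0028 0.0013
-162.8 -0.0029 0.001
```

>>> {"fn": "servo_tool", "kwargs": {"targets": [[1, -0.0003, 0.0029, 0, 0], [1, -0.0011, 0.0029, 0, 0]]}}

```text
t: 24.52
eef_pos: [0.5313, -0.1914, 0.0869]
ee_rot: [-0.674, 0.738, -0.001, -0.0]
contact_force: [2.6, -5.1, 5.8]
finger_gap: 0.0168
gripper_force: 59.1
```

>>> {"fn": "servo_tool", "kwargs": {"targets": [[1, -0.0013, 0.0028, 0, 0], [1, -0.0015, 0.0026, 0, 0]]}}

```text
t: 24.78
eef_pos: [0.5261, -0.1881, 0.0868]
ee_rot: [-0.674, 0.738, -0.001, -0.0]
contact_force: [2.1, -4.6, 6.2]
finger_gap: 0.0164
gripper_force: 59.1
```

>>> {"fn": "servo_tool", "kwargs": {"targets": [[1, -0.0018, 0.0025, 0, 0], [1, -0.002, 0.0023, 0, 0]]}}

```text
t: 25.02
eef_pos: [0.5217, -0.1838, 0.0868]
ee_rot: [-0.674, 0.738, -0.001, -0.0]
contact_force: [1.5, -5.0, 5.8]
finger_gap: 0.0165
gripper_force: 59.1
```

>>> {"fn": "servo_tool", "kwargs": {"targets": [[1, -0.0022, 0.0021, 0, 0], [1, -0.0023, 0.002, 0, 0]]}}

```text
t: 25.28
eef_pos: [0.518, -0.1789, 0.0868]
ee_rot: [-0.674, 0.738, -0.001, -0.0]
contact_force: [2.3, -4.5, 5.6]
finger_gap: 0.0159
gripper_force: 59.1
```

```bash
cat >> h.py <<'E'
def ft(p,f,hub=(1.4,-.4)):
    P=rel(np.array(p)*1000)-hub;a=np.radians(-5.2);fx,fy=np.cos(a)*f[0]+np.sin(a)*f[1],-np.sin(a)*f[0]+np.cos(a)*f[1]
    r=np.hypot(*P);e=P/r;print('r %.1f th %.1f Frad %.1f Ftan %.1f'%(r,np.degrees(np.arctan2(P[1],P[0]))%360-360,fx*e[0]+fy*e[1],-fx*e[1]+fy*e[0]))
E
python3 - <<'E'
from h import *
forces((1.4,-.4))
for i in range(4):
    cam('wrist');forces((1.4,-.4))
for i,r in enumerate(arc(-142.8,28,-2.5)): print(-145.3-2.5*i,*map(float,r[1:3]))
E
```

```text
rel [-28.1 -21.1] r 35.1 th 216.9 Frad 0.43 Ftan(ccw) 5.06 Fz 5.62 t 25.275
rel [-28.3 -20.7] r 35.1 th 216.2 Frad 0.79 Ftan(ccw) 4.24 Fz 6.03 t 25.325
rel [-28.3 -20.7] r 35.1 th 216.2 Frad -0.42 Ftan(ccw) 2.68 Fz 5.5 t 25.375
rel [-28.3 -20.8] r 35.1 th 216.3 Frad 0.11 Ftan(ccw) 3.76 Fz 6.05 t 25.425
rel [-28.3 -20.8] r 35.1 th 216.3 Frad 0.23 Ftan(ccw) 3.25 Fz 6.69 t 25.475
-145.3 -0.0012 0.0009
-147.8 -0.0013 0.0008
-150.3 -0.0013 0.0008
-152.8 -0.0013 0.0007
-155.3 -0.0014 0.0007
-157.8 -0.0014 0.0006
-160.3 -0.0014 0.0005
-162.8 -0.0014 0.0005
-165.3 -0.0015 0.0004
-167.8 -0.0015 0.0004
-170.3 -0.0015 0.0003
-172.8 -0.0015 0.0002
-175.3 -0.0015 0.0002
-177.8 -0.0015 0.0001
-180.3 -0.0015 0.0
-182.8 -0.0015 -0.0
-185.3 -0.0015 -0.0001
-187.8 -0.0015 -0.0002
-190.3 -0.0015 -0.0002
-192.8 -0.0015 -0.0003
-195.3 -0.0015 -0.0004
-197.8 -0.0015 -0.0004
-200.3 -0.0014 -0.0005
-202.8 -0.0014 -0.0006
-205.3 -0.0014 -0.0006
-207.8 -0.0014 -0.0007
-210.3 -0.0013 -0.0007
-212.8 -0.0013 -0.0008
```

>>> {"fn": "servo_tool", "kwargs": {"targets": [[1, -0.0012, 0.0009, 0, 0]]}}

```text
t: 25.6
eef_pos: [0.5173, -0.1777, 0.0868]
ee_rot: [-0.674, 0.738, -0.001, -0.0]
contact_force: [3.2, -4.4, 5.8]
finger_gap: 0.0164
gripper_force: 59.2
```

>>> {"fn": "servo_tool", "kwargs": {"targets": [[1, -0.0013, 0.0008, 0, 0]]}}

```text
t: 25.72
eef_pos: [0.5165, -0.1763, 0.0868]
ee_rot: [-0.674, 0.738, -0.001, -0.0]
contact_force: [2.0, -3.5, 5.1]
finger_gap: 0.0167
gripper_force: 59.2
```

>>> {"fn": "servo_tool", "kwargs": {"targets": [[1, -0.0013, 0.0008, 0, 0]]}}

```text
t: 25.85
eef_pos: [0.5159, -0.1749, 0.0868]
ee_rot: [-0.674, 0.738, -0.001, -0.0]
contact_force: [1.6, -4.1, 6.1]
finger_gap: 0.0166
gripper_force: 59.2
```

>>> {"fn": "servo_tool", "kwargs": {"targets": [[1, -0.0007, 0.0004, 0, 0]]}}

```text
t: 25.98
eef_pos: [0.5155, -0.1742, 0.0868]
ee_rot: [-0.674, 0.738, -0.001, -0.0]
contact_force: [3.2, -3.4, 6.3]
finger_gap: 0.0162
gripper_force: 59.2
```

>>> {"fn": "servo_tool", "kwargs": {"targets": [[1, -0.0006, 0.0003, 0, 0]]}}

```text
t: 26.1
eef_pos: [0.5153, -0.1736, 0.0868]
ee_rot: [-0.674, 0.738, -0.001, -0.0]
contact_force: [1.8, -4.5, 5.2]
finger_gap: 0.0164
gripper_force: 59.2
```

```bash
python3 - <<'E'
from h import *
forces((1.4,-.4))
for i,r in enumerate(arc(-152.8,45,-1.25)): print(round(-154.05-1.25*i,2),*map(float,r[1:3]))
E
```

```text
rel [-31.2 -15.9] r 35.0 th 207.0 Frad -0.04 Ftan(ccw) 4.86 Fz 5.24 t 26.1
-154.05 -0.0007 0.0003
-155.3 -0.0007 0.0003
-156.55 -0.0007 0.0003
-157.8 -0.0007 0.0003
-159.05 -0.0007 0.0003
-160.3 -0.0007 0.0003
-161.55 -0.0007 0.0002
-162.8 -0.0007 0.0002
-164.05 -0.0007 0.0002
-165.3 -0.0007 0.0002
-166.55 -0.0007 0.0002
-167.8 -0.0007 0.0002
-169.05 -0.0007 0.0002
-170.3 -0.0008 0.0001
-171.55 -0.0008 0.0001
-172.8 -0.0008 0.0001
-174.05 -0.0008 0.0001
-175.3 -0.0008 0.0001
-176.55 -0.0008 0.0001
-177.8 -0.0008 0.0
-179.05 -0.0008 0.0
-180.3 -0.0008 0.0
-181.55 -0.0008 -0.0
-182.8 -0.0008 -0.0
-184.05 -0.0008 -0.0
-185.3 -0.0008 -0.0001
-186.55 -0.0008 -0.0001
-187.8 -0.0008 -0.0001
-189.05 -0.0008 -0.0001
-190.3 -0.0008 -0.0001
-191.55 -0.0007 -0.0001
-192.8 -0.0007 -0.0002
-194.05 -0.0007 -0.0002
-195.3 -0.0007 -0.0002
-196.55 -0.0007 -0.0002
-197.8 -0.0007 -0.0002
-199.05 -0.0007 -0.0002
-200.3 -0.0007 -0.0003
-201.55 -0.0007 -0.0003
-202.8 -0.0007 -0.0003
-204.05 -0.0007 -0.0003
-205.3 -0.0007 -0.0003
-206.55 -0.0007 -0.0003
-207.8 -0.0007 -0.0003
-209.05 -0.0007 -0.0004
```

>>> {"fn": "servo_tool", "kwargs": {"targets": [[1, -0.0007, 0.0003, 0, 0]]}}

```text
t: 26.22
eef_pos: [0.5151, -0.1729, 0.0868]
ee_rot: [-0.674, 0.738, -0.001, -0.0]
contact_force: [2.2, -4.9, 5.4]
finger_gap: 0.0166
gripper_force: 59.2
```

>>> {"fn": "servo_tool", "kwargs": {"targets": [[1, -0.0007, 0.0003, 0, 0]]}}

```text
t: 26.35
eef_pos: [0.5148, -0.1722, 0.0868]
ee_rot: [-0.674, 0.738, -0.001, -0.0]
contact_force: [2.4, -5.2, 6.2]
finger_gap: 0.0161
gripper_force: 59.2
```

>>> {"fn": "servo_tool", "kwargs": {"targets": [[1, -0.0007, 0.0003, 0, 0]]}}

```text
t: 26.48
eef_pos: [0.5145, -0.1715, 0.0868]
ee_rot: [-0.674, 0.738, -0.001, -0.0]
contact_force: [2.5, -3.6, 5.4]
finger_gap: 0.0166
gripper_force: 59.2
```

>>> {"fn": "servo_tool", "kwargs": {"targets": [[1, -0.0007, 0.0003, 0, 0]]}}

```text
t: 26.6
eef_pos: [0.5143, -0.1707, 0.0868]
ee_rot: [-0.674, 0.738, -0.001, -0.0]
contact_force: [2.1, -4.4, 4.8]
finger_gap: 0.0163
gripper_force: 59.1
```

```bash
python3 -c "
from h import *
forces((1.4,-.4))"
```

```text
rel [-32.5 -13.2] r 35.1 th 202.1 Frad -0.75 Ftan(ccw) 4.87 Fz 4.82 t 26.6
```

>>> {"fn": "servo_tool", "kwargs": {"targets": [[1, -0.0007, 0.0003, 0, 0]]}}

```text
t: 26.72
eef_pos: [0.5141, -0.17, 0.0868]
ee_rot: [-0.674, 0.738, -0.001, -0.0]
contact_force: [2.7, -5.1, 6.3]
finger_gap: 0.0166
gripper_force: 59.1
```

>>> {"fn": "servo_tool", "kwargs": {"targets": [[1, -0.0007, 0.0003, 0, 0]]}}

```text
t: 26.85
eef_pos: [0.5139, -0.1692, 0.0868]
ee_rot: [-0.674, 0.738, -0.001, -0.0]
contact_force: [2.1, -4.9, 5.8]
finger_gap: 0.0163
gripper_force: 59.1
```

>>> {"fn": "servo_tool", "kwargs": {"targets": [[1, -0.0007, 0.0002, 0, 0]]}}

```text
t: 26.98
eef_pos: [0.5137, -0.1686, 0.0867]
ee_rot: [-0.674, 0.738, -0.001, -0.0]
contact_force: [2.7, -5.0, 5.2]
finger_gap: 0.0165
gripper_force: 59.1
```

>>> {"fn": "servo_tool", "kwargs": {"targets": [[1, -0.0007, 0.0002, 0, 0]]}}

```text
t: 27.1
eef_pos: [0.5136, -0.1679, 0.0868]
ee_rot: [-0.674, 0.738, -0.001, -0.0]
contact_force: [1.5, -4.4, 6.0]
finger_gap: 0.0161
gripper_force: 59.1
```

```bash
python3 -c "
from h import *
forces((1.4,-.4))"
```

```text
rel [-33.5 -10.4] r 35.1 th 197.2 Frad -0.53 Ftan(ccw) 4.59 Fz 5.99 t 27.1
```

>>> {"fn": "servo_tool", "kwargs": {"targets": [[1, -0.0007, 0.0002, 0, 0]]}}

```text
t: 27.22
eef_pos: [0.5134, -0.1672, 0.0868]
ee_rot: [-0.674, 0.738, -0.001, -0.0]
contact_force: [2.2, -5.3, 5.1]
finger_gap: 0.0163
gripper_force: 59.1
```

>>> {"fn": "servo_tool", "kwargs": {"targets": [[1, -0.0007, 0.0002, 0, 0]]}}

```text
t: 27.35
eef_pos: [0.5133, -0.1664, 0.0868]
ee_rot: [-0.674, 0.738, -0.001, -0.0]
contact_force: [1.2, -4.8, 5.9]
finger_gap: 0.0165
gripper_force: 59.1
```

>>> {"fn": "servo_tool", "kwargs": {"targets": [[1, -0.0007, 0.0002, 0, 0]]}}

```text
t: 27.48
eef_pos: [0.5132, -0.1657, 0.0867]
ee_rot: [-0.674, 0.738, -0.001, -0.0]
contact_force: [2.6, -4.8, 6.2]
finger_gap: 0.0161
gripper_force: 59.1
```

>>> {"fn": "servo_tool", "kwargs": {"targets": [[1, -0.0007, 0.0002, 0, 0]]}}

```text
t: 27.6
eef_pos: [0.5131, -0.165, 0.0868]
ee_rot: [-0.674, 0.738, -0.001, -0.0]
contact_force: [2.1, -4.3, 5.3]
finger_gap: 0.0162
gripper_force: 59.1
```

```bash
python3 -c "
from h import *
forces((1.4,-.4))"
```

```text
rel [-34.2  -7.6] r 35.0 th 192.5 Frad -1.51 Ftan(ccw) 4.57 Fz 5.32 t 27.6
```

>>> {"fn": "servo_tool", "kwargs": {"targets": [[1, -0.0007, 0.0002, 0, 0]]}}

```text
t: 27.72
eef_pos: [0.513, -0.1643, 0.0867]
ee_rot: [-0.674, 0.738, -0.001, -0.0]
contact_force: [3.0, -4.2, 5.3]
finger_gap: 0.0165
gripper_force: 59.1
```

>>> {"fn": "servo_tool", "kwargs": {"targets": [[1, -0.0008, 0.0001, 0, 0]]}}

```text
t: 27.85
eef_pos: [0.5129, -0.1635, 0.0867]
ee_rot: [-0.674, 0.738, -0.001, -0.0]
contact_force: [2.6, -4.6, 4.8]
finger_gap: 0.0164
gripper_force: 59.1
```

>>> {"fn": "servo_tool", "kwargs": {"targets": [[1, -0.0008, 0.0001, 0, 0]]}}

```text
t: 27.98
eef_pos: [0.5129, -0.1627, 0.0868]
ee_rot: [-0.674, 0.738, -0.001, -0.0]
contact_force: [1.4, -5.0, 6.5]
finger_gap: 0.0167
gripper_force: 59.1
```

>>> {"fn": "servo_tool", "kwargs": {"targets": [[1, -0.0008, 0.0001, 0, 0]]}}

```text
t: 28.1
eef_pos: [0.5128, -0.1619, 0.0867]
ee_rot: [-0.674, 0.738, -0.001, -0.0]
contact_force: [1.8, -4.0, 5.8]
finger_gap: 0.0162
gripper_force: 59.1
```

```bash
python3 -c "
from h import *
forces((1.4,-.4))"
```

```text
rel [-34.8  -4.6] r 35.1 th 187.5 Frad -1.67 Ftan(ccw) 4.06 Fz 5.81 t 28.1
```

>>> {"fn": "servo_tool", "kwargs": {"targets": [[1, -0.0008, 0.0001, 0, 0]]}}

```text
t: 28.22
eef_pos: [0.5128, -0.1611, 0.0868]
ee_rot: [-0.674, 0.738, -0.001, -0.0]
contact_force: [2.8, -4.4, 5.2]
finger_gap: 0.0161
gripper_force: 59.1
```

>>> {"fn": "servo_tool", "kwargs": {"targets": [[1, -0.0008, 0.0001, 0, 0]]}}

```text
t: 28.35
eef_pos: [0.5128, -0.1603, 0.0867]
ee_rot: [-0.674, 0.738, -0.001, -0.0]
contact_force: [2.1, -4.5, 5.2]
finger_gap: 0.0166
gripper_force: 59.1
```

>>> {"fn": "servo_tool", "kwargs": {"targets": [[1, -0.0008, 0.0001, 0, 0]]}}

```text
t: 28.48
eef_pos: [0.5128, -0.1595, 0.0867]
ee_rot: [-0.674, 0.738, -0.001, -0.0]
contact_force: [2.0, -5.1, 6.0]
finger_gap: 0.0166
gripper_force: 59.1
```

>>> {"fn": "servo_tool", "kwargs": {"targets": [[1, -0.0008, 0, 0, 0]]}}

```text
t: 28.6
eef_pos: [0.5128, -0.1588, 0.0867]
ee_rot: [-0.674, 0.738, -0.001, -0.001]
contact_force: [3.7, -5.5, 5.8]
finger_gap: 0.0165
gripper_force: 59.1
```

>>> {"fn": "servo_tool", "kwargs": {"targets": [[1, -0.0008, 0, 0, 0]]}}

```text
t: 28.72
eef_pos: [0.5129, -0.158, 0.0867]
ee_rot: [-0.674, 0.738, -0.001, -0.001]
contact_force: [1.9, -5.2, 5.7]
finger_gap: 0.0165
gripper_force: 59.1
```

>>> {"fn": "servo_tool", "kwargs": {"targets": [[1, -0.0008, 0, 0, 0]]}}

```text
t: 28.85
eef_pos: [0.513, -0.1572, 0.0868]
ee_rot: [-0.674, 0.738, -0.001, -0.001]
contact_force: [3.0, -6.4, 5.9]
finger_gap: 0.0166
gripper_force: 59.1
```

>>> {"fn": "servo_tool", "kwargs": {"targets": [[1, -0.0008, 0, 0, 0]]}}

```text
t: 28.98
eef_pos: [0.513, -0.1564, 0.0867]
ee_rot: [-0.674, 0.738, -0.001, -0.001]
contact_force: [2.0, -5.4, 5.3]
finger_gap: 0.0164
gripper_force: 59.1
```

>>> {"fn": "servo_tool", "kwargs": {"targets": [[1, -0.0006, 0, 0, 0]]}}

```text
t: 29.1
eef_pos: [0.5131, -0.1558, 0.0867]
ee_rot: [-0.674, 0.738, -0.001, -0.001]
contact_force: [3.2, -5.0, 4.8]
finger_gap: 0.0166
gripper_force: 59.1
```

>>> {"fn": "servo_tool", "kwargs": {"targets": [[1, -0.0006, -0.0001, 0, 0]]}}

```text
t: 29.22
eef_pos: [0.5132, -0.1553, 0.0867]
ee_rot: [-0.674, 0.738, -0.001, -0.001]
contact_force: [1.1, -5.7, 5.6]
finger_gap: 0.0163
gripper_force: 59.1
```

```bash
python3 -c "
from h import *
forces((1.4,-.4))
for i in range(4): cam('wrist');forces((1.4,-.4))"
```

```text
rel [-35.    2.1] r 35.1 th 176.6 Frad -1.94 Ftan(ccw) 5.51 Fz 5.6 t 29.225
rel [-35.    2.2] r 35.1 th 176.4 Frad -3.18 Ftan(ccw) 4.81 Fz 5.35 t 29.275
rel [-35.    2.1] r 35.1 th 176.6 Frad -3.17 Ftan(ccw) 3.9 Fz 5.14 t 29.325
rel [-35.    2.2] r 35.1 th 176.4 Frad -3.19 Ftan(ccw) 4.18 Fz 5.76 t 29.375
rel [-35.    2.2] r 35.1 th 176.4 Frad -3.08 Ftan(ccw) 4.54 Fz 4.92 t 29.425
```

>>> {"fn": "servo_tool", "kwargs": {"targets": [[1, -0.0007, -0.0006, 0, 0]]}}

```text
t: 29.55
eef_pos: [0.5133, -0.1547, 0.0867]
ee_rot: [-0.674, 0.738, -0.0, -0.001]
contact_force: [-0.7, -4.5, 6.7]
finger_gap: 0.0164
gripper_force: 59.3
```

>>> {"fn": "servo_tool", "kwargs": {"targets": [[1, -0.0007, -0.0003, 0, 0]]}}

```text
t: 29.68
eef_pos: [0.5135, -0.154, 0.0867]
ee_rot: [-0.674, 0.738, -0.0, -0.001]
contact_force: [0.4, -5.0, 7.2]
finger_gap: 0.0162
gripper_force: 59.3
```

```bash
python3 -c "
from h import *
forces((1.4,-.4))
for i in range(4): cam('wrist');forces((1.4,-.4))"
```

```text
rel [-34.8   3.4] r 35.0 th 174.4 Frad -1.3 Ftan(ccw) 4.86 Fz 7.22 t 29.675
rel [-34.8   3.5] r 35.0 th 174.3 Frad -1.62 Ftan(ccw) 4.64 Fz 8.02 t 29.725
rel [-34.8   3.5] r 35.0 th 174.3 Frad -1.55 Ftan(ccw) 4.88 Fz 8.17 t 29.775
rel [-34.8   3.4] r 35.0 th 174.4 Frad -1.12 Ftan(ccw) 5.41 Fz 7.05 t 29.825
rel [-34.8   3.4] r 35.0 th 174.4 Frad -1.43 Ftan(ccw) 4.66 Fz 6.94 t 29.875
```

>>> {"fn": "servo_tool", "kwargs": {"targets": [[1, -0.0006, -0.0001, 0, 0]]}}

```text
t: 30.0
eef_pos: [0.5136, -0.1534, 0.0867]
ee_rot: [-0.674, 0.738, -0.0, -0.001]
contact_force: [1.2, -4.9, 6.6]
finger_gap: 0.0164
gripper_force: 59.3
```

>>> {"fn": "servo_tool", "kwargs": {"targets": [[1, -0.0006, -0.0001, 0, 0]]}}

```text
t: 30.12
eef_pos: [0.5137, -0.1528, 0.0867]
ee_rot: [-0.674, 0.738, -0.0, -0.001]
contact_force: [1.0, -4.8, 6.6]
finger_gap: 0.0162
gripper_force: 59.3
```

```bash
python3 -c "
from h import *
forces((1.4,-.4))
for i in range(5): cam('wrist');forces((1.4,-.4))"
```

```text
rel [-34.7   4.6] r 35.0 th 172.4 Frad -2.04 Ftan(ccw) 4.48 Fz 6.61 t 30.125
rel [-34.7   4.6] r 35.0 th 172.4 Frad -1.3 Ftan(ccw) 4.78 Fz 8.1 t 30.175
rel [-34.7   4.6] r 35.0 th 172.4 Frad -0.8 Ftan(ccw) 5.61 Fz 7.44 t 30.225
rel [-34.7   4.6] r 35.0 th 172.4 Frad -0.77 Ftan(ccw) 4.45 Fz 7.11 t 30.275
rel [-34.7   4.6] r 35.0 th 172.4 Frad -2.08 Ftan(ccw) 5.29 Fz 6.81 t 30.325
rel [-34.7   4.6] r 35.0 th 172.4 Frad -0.75 Ftan(ccw) 5.16 Fz 8.18 t 30.375
```

>>> {"fn": "servo_tool", "kwargs": {"targets": [[1, -0.0007, -0.0001, 0, 0]]}}

```text
t: 30.5
eef_pos: [0.5139, -0.1522, 0.0867]
ee_rot: [-0.674, 0.738, -0.0, -0.001]
contact_force: [-0.0, -5.0, 7.6]
finger_gap: 0.0163
gripper_force: 59.3
```

>>> {"fn": "servo_tool", "kwargs": {"targets": [[1, -0.0007, -0.0001, 0, 0]]}}

```text
t: 30.62
eef_pos: [0.514, -0.1515, 0.0867]
ee_rot: [-0.674, 0.738, -0.0, -0.001]
contact_force: [-0.5, -6.0, 8.1]
finger_gap: 0.0163
gripper_force: 59.3
```

>>> {"fn": "servo_tool", "kwargs": {"targets": [[1, -0.0007, -0.0002, 0, 0]]}}

```text
t: 30.75
eef_pos: [0.5142, -0.1509, 0.0867]
ee_rot: [-0.674, 0.738, -0.0, -0.001]
contact_force: [-0.1, -6.9, 7.0]
finger_gap: 0.0164
gripper_force: 59.3
```

```bash
cat >> h.py <<'E'
def avg(n=6,hub=(1.4,-.4)):
    A=[]
    for i in range(n):
        s=ctrl.read_state();P=s['eef_pos'][:2]*1000-[546.5,-160];a=np.radians(-5.2);M=np.array([[np.cos(a),np.sin(a)],[-np.sin(a),np.cos(a)]])
        P=M@P-hub;f=M@s['contact_force'][:2];e=P/np.hypot(*P);A.append([np.degrees(np.arctan2(P[1],P[0]))%360-360,np.hypot(*P),f@e,-f[0]*e[1]+f[1]*e[0]])
        cam('wrist')
    A=np.array(A);print('th,r,Frad,Ftan',A.mean(0).round(2),'t',s['t'],'Ft',A[:,3].round(1))
E
python3 -c "
from h import *
avg()"
```

```text
th,r,Frad,Ftan [-190.91   35.01   -1.5     5.28] t 31.0 Ft [6.7 5.4 4.7 4.9 5.  5. ]
```

>>> {"fn": "servo_tool", "kwargs": {"targets": [[1, -0.0006, -0.0001, 0, 0]]}}

```text
t: 31.18
eef_pos: [0.5143, -0.1504, 0.0867]
ee_rot: [-0.674, 0.738, -0.0, -0.001]
contact_force: [0.1, -5.6, 7.2]
finger_gap: 0.0165
gripper_force: 59.3
```

>>> {"fn": "servo_tool", "kwargs": {"targets": [[1, -0.0006, -0.0001, 0, 0]]}}

```text
t: 31.3
eef_pos: [0.5145, -0.1499, 0.0867]
ee_rot: [-0.674, 0.738, -0.0, -0.001]
contact_force: [-0.5, -6.3, 7.3]
finger_gap: 0.0166
gripper_force: 59.3
```

```bash
python3 -c "
from h import *
avg()"
```

```text
th,r,Frad,Ftan [-192.59   35.03   -1.67    5.61] t 31.55 Ft [6.1 5.5 5.1 5.7 5.9 5.4]
```

>>> {"fn": "servo_tool", "kwargs": {"targets": [[1, -0.0006, -0.0001, 0, 0]]}}

```text
t: 31.72
eef_pos: [0.5146, -0.1494, 0.0867]
ee_rot: [-0.674, 0.738, -0.0, -0.002]
contact_force: [-0.1, -6.6, 6.2]
finger_gap: 0.0166
gripper_force: 59.3
```

>>> {"fn": "servo_tool", "kwargs": {"targets": [[1, -0.0006, -0.0002, 0, 0]]}}

```text
t: 31.85
eef_pos: [0.5148, -0.1489, 0.0867]
ee_rot: [-0.674, 0.738, -0.0, -0.002]
contact_force: [-0.2, -7.3, 7.0]
finger_gap: 0.0163
gripper_force: 59.3
```

```bash
python3 -c "
from h import *
avg(8)"
```

```text
th,r,Frad,Ftan [-194.33   35.03   -1.91    6.49] t 32.2 Ft [7.  5.8 5.9 6.5 6.4 6.9 6.3 7.1]
```

>>> {"fn": "servo_tool", "kwargs": {"targets": [[1, -0.0005, -0.0001, 0, 0]]}}

```text
t: 32.38
eef_pos: [0.515, -0.1485, 0.0867]
ee_rot: [-0.674, 0.738, -0.0, -0.002]
contact_force: [-0.7, -7.2, 7.3]
finger_gap: 0.0162
gripper_force: 59.3
```

>>> {"fn": "servo_tool", "kwargs": {"targets": [[1, -0.0005, -0.0001, 0, 0]]}}

```text
t: 32.5
eef_pos: [0.5151, -0.148, 0.0867]
ee_rot: [-0.674, 0.738, -0.0, -0.002]
contact_force: [-0.2, -7.0, 6.8]
finger_gap: 0.0164
gripper_force: 59.3
```

```bash
python3 -c "
from h import *
avg(10)"
```

```text
th,r,Frad,Ftan [-195.7    35.06   -2.3     6.6 ] t 32.95 Ft [6.6 7.2 6.5 6.  6.8 6.5 6.6 6.8 6.  6.9]
```

>>> {"fn": "servo_tool", "kwargs": {"targets": [[0.4, 0, 0, 0, 0], [-0.3, 0, 0, 0, 0], [-1, 0, 0, 0, 0], [-1, 0, 0, 0, 0], [-1, 0, 0, 0, 0], [-1, 0, 0, 0, 0]]}}

```text
t: 33.75
eef_pos: [0.5159, -0.1461, 0.0863]
ee_rot: [-0.674, 0.738, 0.0, -0.0]
contact_force: [-0.3, 0.1, -0.4]
finger_gap: 0.0856
gripper_force: 0.0
```

>>> {"fn": "servo_tool", "kwargs": {"targets": [[-1, 0, 0, -0.02, 0], [-1, 0, 0, -0.03, 0], [-1, 0, 0, -0.04, 0], [-1, 0, 0, -0.04, 0], [-1, 0.03, 0, -0.02, 0], [-1, 0.03, 0, 0, 0], [-1, 0, 0, 0, 0], [-1, 0, 0, 0, 0]]}}

```text
t: 34.75
eef_pos: [0.5104, -0.2056, 0.236]
ee_rot: [-0.674, 0.739, 0.0, -0.0]
contact_force: [0.2, -0.0, 1.0]
finger_gap: 0.0854
gripper_force: 0.0
```

```bash
python3 -c "
from h import *
s=ctrl.read_state();print(s['eef_pos'],s['contact_force'],s['finger_gap'],s['t'])
c=cam('wrist');import pickle;pickle.dump(c,open('w7.pkl','wb'))
R=np.array(c['R'])
# dark handle top expected position check: project expected handle axis (th -195.7)
a=np.radians(-5.2);r=35*np.array([np.cos(np.radians(-195.7)),np.sin(np.radians(-195.7))])+[1.4,-.4]
w=np.array([546.5+np.cos(a)*r[0]-np.sin(a)*r[1],-160+np.sin(a)*r[0]+np.cos(a)*r[1],112])/1000
p=R@w+c['t'];th=np.arctan2(np.hypot(p[0],p[1]),p[2]);u=c['cx']+c['fx']*th*p[0]/np.hypot(p[0],p[1]);v=c['cy']+c['fy']*th*p[1]/np.hypot(p[0],p[1])
print('expected',u,v)
m=(c['color'].max(2)<40).astype(np.uint8);n,l,st,ce=cv2.connectedComponentsWithStats(m)
for i in range(1,n):
    if st[i,4]>80: print(st[i],ce[i].round())"
```

```text
[ 0.51038507 -0.20564095  0.23598819] [ 0.2433566  -0.01947135  0.97447024] 0.08536610690647606 34.75
expected 278.6616844728044 277.44092583188353
[159 234   9  27 161] [163. 249.]
[    0   265   560   155 41430] [266. 370.]
```

```bash
python3 -c "
from station import ctrl
print(ctrl.job_done())"
```

```text
the job is handed in; nothing more can be done
None
```

I opened the slide to about 41 mm, stood the 24 mm block square in the gap, and wound the slide back in the closing direction to a nip of about 10–11 N. That figure is worked out from the force at the handle and the crank angle. I then let go and handed the job in at about 35 s; no verdict was shown, and I took no picture of the block after the nip.

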